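# Hang the tea infuser on the bent drip rail

### The job

Lift the tea infuser out of its dish, thread the hole in its wooden block over the open end of the bent steel rail and slide it round the bend until the block is right up against the stop disc, then let go so that it hangs there still. Feel your way gently and do not force the block against the rail, and leave the other things on the dresser undisturbed.

Things in the scene. Friction and masses are not known exactly. Their poses are not given: they have to be found in the camera images.
- infuser: Loose tea infuser, 0.06-0.12 kg: steel basket 40 mm across, 46 tall, thin stem, and on top a wooden block 20 mm long (own x), 28 wide (own y), 34 tall (66 to 100 mm above the underside). A 13 mm round hole runs through the block along own x. Origin: centre of underside; z up. Starts upright in the dish. Pinch the block across its 28 mm width.
- eye (a point): Middle of the hole through the infuser's wooden block, 83 mm above the infuser's underside; axes as the infuser's (x along the hole). Fixed to the infuser.
- dish: Fixed white ceramic dish, 72 mm across, rim 14 mm above the dresser, in which the infuser stands at the start (inner floor 5 mm above the dresser). Origin: centre of its underside.
- rail: Fixed bent rail of 8 mm round steel, level, centre line 175 mm above the dresser. Origin: on the dresser below the middle of the bend; z up. From its open end the open leg runs straight along +x (94 mm), then a bend of 50 mm centre-line radius turns left (to +y), then the far leg runs straight to a stop disc and a post with an 84 mm round foot. Stiff; far part: see rail_bend.
- rail_tip (a point): The very end (rounded) of the rail's open leg, on its centre line; axes as the rail's (x along the open leg, towards the bend). In the rail's frame: x -120.9, y -7.8, z 175 mm. The bend begins 94 mm from here.
- rail_bend (a point): Middle of the bend, on the centre line; axes as the rail's. Up to here the bend turns 32.5 deg. Beyond: 32.5 deg more, then 125 mm straight to the face of the 26 mm stop disc; post 30 mm on. Hand-bent: all beyond this point is swung about its vertical by up to 0.4 rad either way, not reported: feel or see it. Block touching the disc: its hole's middle is 142 mm from here.
- caddy: Square steel caddy with spring clip lid, 70 mm wide, 104 mm tall, on the dresser; leave alone. Origin: centre of underside.
- mug_b: Brown mug 80 mm across, 90 mm tall, on the dresser; leave alone. Origin: centre of underside.
- jar: Glass jar 60 mm across, 100 mm tall, on the dresser; leave alone. Origin: centre of underside.
- bowl: White bowl 90 mm across, 45 mm tall, on the dresser; leave alone. Origin: centre of underside.
- spoon: Teaspoon 140 mm long lying on the dresser along its own x; leave alone. Origin: middle of its underside.
Not all that is in view belongs to the job. What is shaped like the infuser but green is not meant.

How it is judged:
On the way:
1. the infuser's block is threaded at least 20 mm onto the rail's open leg (x of eye in the frame of rail_tip between 0.02 and 0.09 m and y of eye in the frame of rail_tip between -0.006 and 0.006 m and z of eye in the frame of rail_tip between -0.006 and 0.006 m), for 0.1 s.
At the end, for the whole second after the job is handed in: The infuser hangs from the rail's far leg, upright within 0.25 rad and at rest (under 40 mm/s), its hole's middle 137 to 147 mm from the middle of the bend (within 5 mm of touching the stop disc), let go (horizontal distance between eye and rail_bend between 0.137 and 0.147 m and y of eye in the frame of rail_bend above 0.05 m and height (world z) of eye between 0.165 and 0.18 m and angle between infuser's own z axis and vertical below 0.25 rad and linear speed of infuser below 0.04 m/s and contact force between the fingers and infuser below 0.1 N).
It fails at once if the infuser is forced against the rail with more than 20 N (contact force between infuser and rail above 20 N).
It fails at once if another thing is moved by more than 25 mm (distance of any of caddy, mug_b, jar, bowl, spoon from where it was at the start of the episode above 0.025 m).
It also fails if it takes over 72 s, if anything falls off the work surface, if the arm or the gripper's body presses on something with over 40 N, if the wrist force passes 120 N, or if a joint passes its speed limit or range.

### The arm

A 7-joint arm with a two-finger parallel gripper is mounted at the origin on the work surface. World frame = base frame: x ahead of the robot, y to its left, z up, the work surface at z = 0. Lengths are in m, angles in rad, forces in N, time in s.
With the tool pointing down it reaches from about 0.425 to 0.875 m from the base axis. Payload 4.7 kg.
Tool frame: the origin (TCP) lies at the centre of the arm's flange, where the gripper is bolted on; the fingertips stand 173 mm ahead of it and the grasp point (between the pads) lies 155 mm ahead of it; z points along the fingers, y is the line along which they close (so a half turn about z gives the same grasp; the last joint's range is limited). The gripper opens to 85 mm and grips with 20 to 120 N. Pads are 22 mm wide; open, the fingers measure 114 mm over their backs; the gripper's body (76 mm by 85 mm) begins 54 mm behind the grasp point. The pads swing forward as they close: fully open they stand 13 mm farther back than shut.
Start: joints at [-1.22, 0.321, -0.07, 1.45, 0.023, 1.371, -0.057], TCP at [0.215, 0.613, 0.405] pointing down, gripper open.
Joint ranges: [-2.86, 2.86], [-0.3, 2.09], [-1.38, 1.24], [0.06, 2.45], [-1.56, 4.7], [0.09, 2.05], [-2.69, 2.69]. Speed limits (rad/s): [2.57, 2.57, 3.14, 3.14, 3.14, 3.14, 3.14].

### API

Orientations are given as a 3x3 rotation matrix whose columns are the frame's x, y, z axes.
In Python, from plant import r, vision, order, nets gives the robot as it stands. The module is installed in compiled form; this text tells all that it offers.
- The arm moves only by the tool drive_tool, never from a script. Its argument "moves" is a list of rows, each a list of 3 entries, a list of its own where there are three numbers: the turn, a rotation vector about the tool's x, y, z normalised to -1 to 1, where 1 is pi rad, then the shift along the tool's x, y, z normalised to -1 to 1, where 1 is 0.25 m, then the gripper's target within -1 to 1 (fully open at 1, half-way at 0, shut at -1). A call has exactly 5 rows; each row is the pose to reach, as a shift and turn from the pose commanded when the call began, along the tool's axes at that moment, turning the shorter way round; what a row does not reach only later rows make up. A row lasts 1/8 s, in which the tool goes at most 62.5 mm and 10.7 degrees, less where a joint would pass 70% of its speed; a pose out of reach is approached as far as the arm can. A call with a number of a shift or a turn outside -1 to 1 is refused whole. A call with a gripper value outside its range is refused whole. The fingers move at their own pace and stop on an object; "grip_force" is the grip in N (left out, the last holds). Time passes only in rows, so rows that repeat a pose let the fingers close, or fill a call up. It gives the time, the measured TCP pose, the force, the opening and the grip force at its end, in the units of the state.
- r.get_state(): the state, without advancing time (a new reading comes with each control period).
- vision.camera(name): name is "scene" or "top" or "wrist"; returns a dict with "img" (384x512x3 uint8, red, green, blue), "depth" (384x512 float32, m along the optical axis (not along the pixel's ray), 0 where there is no reading), "camera_matrix" (3x3 intrinsics, pixels), "R" (3x3) and "t" (3): a world point X has camera coordinates R X + t; the wrist camera has in their place "mount" (4x4, takes a point from camera to tool coordinates, whose origin is the TCP and whose axes are the flange's). Camera axes: x right, y down, z forward; pixel columns grow to the right and rows downward; lengths in m; the calibration is good to about 2 mm. The wrist camera is an equidistant fisheye: a pixel r from the principal point sees the ray r / f radians off the axis. A picture is of the moment at which its call begins: read the wrist's pose just before it.
- order.job_done(): hands the job in; it is judged then, once.
Trained networks look in a picture, given as the dict that the camera call returned (one of the last four; its "shot" number tells which), for a name from the list of things; names that differ only in an ending like _2 or _b are one class to them, and where a whole thing is asked for, a point or a joint stands for the part that bears it (a point fixed in the world has none). Each returns a list of dicts, best first, with "score" (0 to 1); they miss things now and then, are a little off and sometimes report something else, mostly with a low value. They report only what shows in the picture. A call takes as long as a camera call. They do not tell look-alikes from the thing itself.
- nets.search_frame(picture, query): "position" ([x, y, z] in m, in world coordinates, good to about 4 mm: the middle of the surface that is visible of it).
- nets.outline_of(picture, query): "pixels" (384x512 bool, what is visible of it).
The state is a dict: "time": time; "joint_positions": joint angles; "joint_vel": joint speeds; "joint_torque": joint torques, N m; "position": TCP position; "ee_rot": TCP orientation; "wrist_force": force on the tool from outside, world axes, zero at the start; "wrist_torque": the same for the moment, N m; "opening": finger opening in m; "grip_force": force on a finger pad.
Only numpy, scipy, OpenCV 4.12 (cv2) and the standard library are available. Lean on these libraries where they do the work, as an engineer would, in place of code of your own. Each camera call takes 0.05 s, during which the arm holds its last target. There are 200 camera calls.

## Working session

There is one attempt and no reset: what is moved stays moved. The work goes in short steps, Python scripts to look and compute and a tool call to move; the robot and the scene stay as the last step left them, time stands still between calls to the robot, and variables do not carry over. Pictures are saved under pics/ and viewed, at most 10 in all, crops included, and the job is handed in when it is done.

Besides the shell and the picture viewer there is one more tool, called after "Request:" as name(argument=value, ...), one argument or row to a line, values as JSON. drive_tool: Moves the arm, as the interface text tells. Scaled input: -1 to 1 covers 0.25 m each way for a shift and pi rad each way for a turn. Its arguments: {"type":"object","properties":{"moves":{"type":"array","items":{"type":"array"}},"grip_force":{"type":"number"}},"required":["moves"]}

```bash
mkdir -p pics; cat > h.py <<'E'
import numpy as np, cv2
from plant import r, vision, order, nets
def save(p,n): cv2.imwrite('pics/'+n,cv2.cvtColor(p,cv2.COLOR_RGB2BGR))
def cloud(c):
    d=c['depth'];K=c['camera_matrix'];v,u=np.mgrid[:384,:512]
    P=np.stack([(u-K[0,2])/K[0,0]*d,(v-K[1,2])/K[1,1]*d,d],-1)
    return (P-c['t'])@c['R']
def proj(c,X):
    q=c['R']@np.array(X)+c['t'];q=c['camera_matrix']@q;return q[:2]/q[2]
E
python3 - <<'E'
from h import *
s=r.get_state();print(s['position'],s['ee_rot'].round(3) if hasattr(s['ee_rot'],'round') else s['ee_rot'],s['opening'])
for n in ['scene','top']:
    c=vision.camera(n);save(c['img'],n+'0.png');np.savez(n+'0.npz',**c)
    print(n,'cam',(-c['R'].T@c['t']).round(3))
    for q in ['infuser','dish','rail','caddy','mug_b','jar','bowl','spoon']:
        for o in nets.search_frame(c,q)[:3]: print(q,round(o['score'],2),np.round(o['position'],3),proj(c,o['position']).round())
E
```

```text
[0.21478085 0.6132818  0.40360827] [[-0.944  0.33  -0.001]
 [ 0.33   0.944 -0.002]
 [-0.    -0.002 -1.   ]] 0.08516900246559472
scene cam [0.914 0.677 1.205]
infuser 0.89 [0.566 0.318 0.043] [313. 304.]
infuser 0.74 [ 0.431 -0.22   0.018] [260. 153.]
infuser 0.59 [0.563 0.218 0.053] [294. 271.]
dish 0.65 [0.566 0.218 0.005] [292. 279.]
rail 0.69 [ 0.433 -0.218  0.018] [260. 153.]
caddy 0.75 [ 0.615 -0.416  0.084] [182. 120.]
mug_b 0.97 [0.704 0.132 0.048] [233. 269.]
jar 0.73 [0.712 0.31  0.096] [262. 320.]
bowl 0.74 [0.616 0.399 0.019] [313. 344.]
bowl 0.34 [0.567 0.211 0.052] [291. 270.]
spoon 0.71 [0.417 0.104 0.016] [316. 225.]
top cam [ 0.285 -0.035  1.558]
infuser 0.71 [0.552 0.302 0.048] [165. 214.]
infuser 0.55 [ 0.416 -0.226  0.016] [317. 249.]
dish 0.63 [0.547 0.203 0.01 ] [195. 217.]
rail 0.8 [ 0.417 -0.224  0.015] [317. 249.]
caddy 0.9 [ 0.598 -0.427  0.109] [378. 191.]
mug_b 0.93 [0.709 0.138 0.035] [212. 170.]
jar 0.79 [0.693 0.293 0.098] [165. 171.]
jar 0.48 [ 0.416 -0.226  0.017] [317. 249.]
bowl 0.67 [0.626 0.41  0.022] [137. 196.]
spoon 0.77 [0.414 0.106 0.012] [223. 253.]
```

```bash
python3 - <<'E'
import cv2
a=cv2.imread('pics/scene0.png');cv2.imwrite('pics/scene1.png',cv2.resize(a[90:370,130:390],None,fx=2.1,fy=2.1,interpolation=cv2.INTER_CUBIC))
a=cv2.imread('pics/top0.png');cv2.imwrite('pics/top1.png',cv2.resize(a[140:290,120:410],None,fx=2.7,fy=2.7,interpolation=cv2.INTER_CUBIC))
E
```

```text
(no output)
```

View pics/scene1.png

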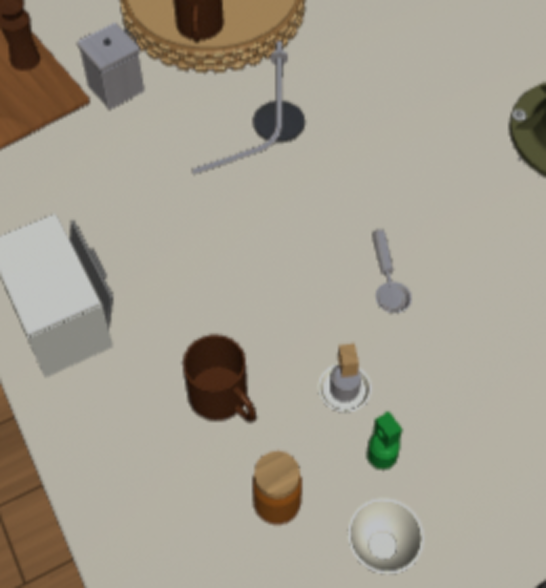

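View pics/top1.png

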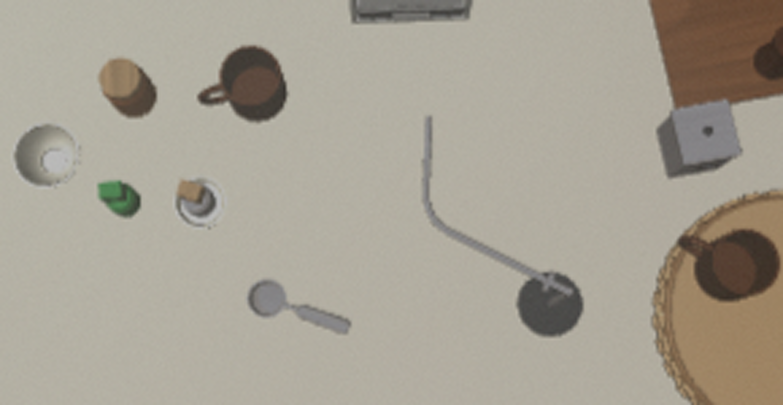

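Look-alikes: the wooden-topped infuser in the dish at scene (294,265) and top (192,212), and a green one at scene (313,300) and top (163,212). I choose the wooden one. The rail's open end is at top (279,183), with its leg running toward the robot, and the stop disc is near top (322,245).

```bash
cat > m1.py <<'E'
from h import *
for n in ['scene','top']:
    c=dict(np.load(n+'0.npz'));P=cloud(c);ok=c['depth']>0
    t=P[ok&(abs(P[...,0]-.5)<.06)&(abs(P[...,1])<.06)&(P[...,2]<.05)]
    print(n,'table z',np.median(t[:,2]).round(4))
    x,y,z=P[...,0],P[...,1],P[...,2]
    m=ok&(z>.15)&(z<.2)&(x>.3)&(x<.75)&(y>-.4)&(y<0.0)
    Q=P[m];print('rail pts',len(Q),Q.min(0).round(3),Q.max(0).round(3))
    np.save(n+'rail.npy',Q)
    o=np.argsort(-Q[:,0])
    print(Q[o][::max(1,len(o)//40)].round(4).tolist())
    # infuser block
    m=ok&(abs(x-.56)<.05)&(abs(y-.21)<.04)&(z>.075)&(z<.125)
    B=P[m];print('block',len(B),B.min(0).round(4),B.max(0).round(4))
    T=B[B[:,2]>np.percentile(B[:,2],95)-.006]
    print('top',T.mean(0).round(4),len(T),cv2.minAreaRect((T[:,:2]*1000).astype(np.float32)))
E
python3 m1.py
```

```text
scene table z -0.0004
rail pts 289 [ 0.405 -0.25   0.163] [ 0.622 -0.079  0.191]
[[0.6224, -0.0921, 0.1726], [0.6171, -0.0889, 0.1818], [0.6095, -0.0924, 0.178], [0.6026, -0.088, 0.1742], [0.5958, -0.0887, 0.1782], [0.5888, -0.0903, 0.1768], [0.5815, -0.0928, 0.1742], [0.5739, -0.0888, 0.1784], [0.5672, -0.0836, 0.1758], [0.56, -0.0855, 0.1739], [0.5543, -0.0841, 0.1764], [0.5471, -0.0857, 0.1794], [0.5397, -0.0816, 0.1795], [0.5318, -0.0847, 0.1761], [0.5263, -0.083, 0.179], [0.5173, -0.082, 0.1749], [0.5102, -0.0891, 0.1766], [0.5028, -0.0909, 0.1793], [0.4958, -0.092, 0.1786], [0.4893, -0.0979, 0.1776], [0.484, -0.1015, 0.1754], [0.4798, -0.1093, 0.1783], [0.4757, -0.1168, 0.1773], [0.472, -0.1358, 0.1739], [0.4668, -0.133, 0.1782], [0.4631, -0.1521, 0.1751], [0.4584, -0.1546, 0.1788], [0.4541, -0.1564, 0.1792], [0.4499, -0.1641, 0.1784], [0.4461, -0.1711, 0.1785], [0.4404, -0.1876, 0.1817], [0.4367, -0.1882, 0.1751], [0.4317, -0.2226, 0.1715], [0.4289, -0.2215, 0.1668], [0.4274, -0.2242, 0.1766], [0.4255, -0.2149, 0.1796], [0.4224, -0.227, 0.1844], [0.419, -0.2207, 0.184], [0.415
[... 1052 characters left out ...]
0.1809], [0.4574, -0.1476, 0.1806], [0.4534, -0.1597, 0.1838], [0.4504, -0.1693, 0.1797], [0.4472, -0.1755, 0.1785], [0.4439, -0.1784, 0.1792], [0.4403, -0.1811, 0.1818], [0.4371, -0.1841, 0.1815], [0.4336, -0.1868, 0.1841], [0.43, -0.2022, 0.1838], [0.427, -0.2087, 0.1804], [0.4238, -0.2052, 0.182], [0.4215, -0.2094, 0.1722], [0.4177, -0.2148, 0.1768], [0.414, -0.2366, 0.1759], [0.4132, -0.2224, 0.1886], [0.4104, -0.2195, 0.1859], [0.4075, -0.2196, 0.1839], [0.4044, -0.2423, 0.1762], [0.4012, -0.2486, 0.1745]]
block 66 [0.5395 0.192  0.0759] [0.564  0.2238 0.1132]
top [0.5527 0.2086 0.1064] 30 ((552.702392578125, 207.68296813964844), (24.27997398376465, 19.609066009521484), 69.031005859375)
```

```bash
cat > m2.py <<'E'
from h import *
from scipy.optimize import least_squares
from scipy.spatial import cKDTree
def line(p):
    x,y,th,sw=p
    s=np.arange(0,94,.5)
    pts=[(a,0) for a in s]; hs=[0]*len(s)
    b=np.radians(65)
    h=0;q=np.array([94.,0]);ds=.25;L=0
    half=50*b/2;far=half+125+30;k=0
    out=[];swd=False
    while L<half+far:
        if L>=half and not swd: h+=sw;swd=True;global BI;BI=len(pts)
        q=q+ds*np.array([np.cos(h),np.sin(h)]);L+=ds
        if L<50*b: h+=ds/50
        pts.append(tuple(q));hs.append(h)
    P=np.array(pts)/1000;c,sn=np.cos(th),np.sin(th)
    return P@np.array([[c,sn],[-sn,c]])+[x,y], np.array(hs)+th
def fit(Qs,dz=.175):
    def res(p,full=False):
        L,_=line(p[:4]);T=cKDTree(np.c_[L,np.full(len(L),dz)])
        o=[]
        for i,Q in enumerate(Qs):
            off=p[4+3*i:7+3*i]
            d,_=T.query(Q-off);o+=[(d-.004)*1000/1.5, off*1000/2]
        return np.concatenate(o)
    p0=np.r_[.624,-.093,np.pi-.07,0,np.zeros(3*len(Qs))]
    best=min((least_squares(res,np.r_[p0[:3],s,p0[4:]],loss='soft_l1',diff_step=1e-4,x_scale=np.r_[.01,.01,.1,.1,[.003]*(3*len(Qs))]) for s in(-.3,0,.3)),key=lambda f:f.cost)
    return best
if __name__=='__main__':
    A=[np.load(n+'rail.npy') for n in('scene','top')]
    for Qs in (A,A[:1],A[1:]):
        f=fit(Qs);print(f.cost.round(1),f.x.round(4))
    f=fit(A);L,h=line(f.x[:4]);np.save('rail.npy',f.x[:4]);print('bend',L[BI],h[BI]);e=L[BI]+.142*0
    i=np.argmin(abs(np.hypot(*(L-L[BI]).T)-.142)+(np.arange(len(L))<BI)*9);print('end',L[i],h[i])
E
python3 m2.py
```

```text
411.8 [ 6.2230e-01 -9.2200e-02  3.0615e+00  1.7700e-02  2.1000e-03  1.0000e-03
  1.1000e-03 -2.9000e-03 -5.0000e-04  2.6000e-03]
223.2 [ 6.2400e-01 -9.1300e-02  3.0605e+00  2.4900e-02 -3.0000e-04  1.0000e-04
  1.1000e-03]
186.4 [ 6.2000e-01 -9.1800e-02  3.0711e+00  8.0000e-04 -5.0000e-04 -7.0000e-04
  2.8000e-03]
bend [ 0.50079494 -0.09043434] 3.6542277963642547
end [ 0.42577317 -0.21103422] 4.209227796364252
```

Request:
drive_tool(
  moves=[
    [[0, 0, 0], [0, 0, 0.05], 0.2],
    [[0, 0, 0], [-0.25, 0, 0.05], 0.2],
    [[0, 0, 0], [-0.5, 0, 0.05], 0.2],
    [[0, 0, 0], [-0.7, -0.5, 0.05], 0.2],
    [[0, 0, 0], [-0.8, -1, 0.05], 0.2],
  ],
)

```text
time: 1.52
position: [0.3324, 0.4452, 0.3902]
ee_rot: [[-0.943, 0.333, -0.001], [0.333, 0.943, -0.002], [0.0, -0.003, -1.0]]
wrist_force: [0.7, -0.3, 2.0]
opening: 0.051
grip_force: 0.0
```

Request:
drive_tool(
  moves=[
    [[0, 0, 0], [-0.2, -0.12, 0.0], 0.2],
    [[0, 0, 0], [-0.4, -0.24, 0.0], 0.2],
    [[0, 0, 0], [-0.6, -0.36, 0], 0.2],
    [[0, 0, 0], [-0.8, -0.48, 0.05], 0.2],
    [[0, 0, 0], [-1, -0.59, 0.1], 0.2],
  ],
)

```text
time: 2.15
position: [0.519, 0.2238, 0.3665]
ee_rot: [[-0.944, 0.331, 0.0], [0.331, 0.944, 0.0], [-0.0, 0.0, -1.0]]
wrist_force: [0.5, 0.8, -0.6]
opening: 0.0512
grip_force: 0.0
```

Request:
drive_tool(
  moves=[
    [[0, 0, 0], [-0.1, 0, 0.1], 0.2],
    [[0, 0, 0], [-0.15, 0, 0.16], 0.2],
    [[0, 0, 0], [-0.15, 0, 0.16], 0.2],
    [[0, 0, 0], [-0.15, 0, 0.16], 0.2],
    [[0, 0, 0], [-0.15, 0, 0.16], 0.2],
  ],
)

```text
time: 2.78
position: [0.553, 0.2144, 0.3283]
ee_rot: [[-0.945, 0.328, 0.001], [0.328, 0.945, 0.001], [-0.001, 0.002, -1.0]]
wrist_force: [-0.6, -0.1, -0.2]
opening: 0.0512
grip_force: 0.0
```

```bash
cat >> h.py <<'E'
def wproj(c,s,X):
    R=np.array(s['ee_rot']);Xt=R.T@(np.array(X)-s['position']);M=c['mount']
    q=M[:3,:3].T@(Xt-M[:3,3]);th=np.arctan2(np.hypot(q[0],q[1]),q[2]);K=c['camera_matrix']
    a=np.arctan2(q[1],q[0]);return np.array([K[0,2]+K[0,0]*th*np.cos(a),K[1,2]+K[1,1]*th*np.sin(a)])
def wcloud(c,s):
    K=c['camera_matrix'];v,u=np.mgrid[:384,:512];a=(u-K[0,2])/K[0,0];b=(v-K[1,2])/K[1,1];th=np.hypot(a,b)+1e-9
    d=c['depth'];k=np.tan(np.minimum(th,1.5))/th
    P=np.stack([a*k*d,b*k*d,d],-1);M=c['mount'];P=P@M[:3,:3].T+M[:3,3]
    return P@np.array(s['ee_rot']).T+s['position']
E
cat > m3.py <<'E'
from h import *
s=r.get_state();c=vision.camera('wrist');print(np.round(s['position'],4))
P=wcloud(c,s);ok=c['depth']>0
x,y,z=P[...,0],P[...,1],P[...,2]
m=ok&(abs(x-.56)<.05)&(abs(y-.21)<.04)&(z>.075)&(z<.115)
m&=c['img'][...,0].astype(int)>c['img'][...,2]+25
B=P[m];T=B[B[:,2]>.1];print(len(B),len(T),B.max(0),T.mean(0).round(4),cv2.minAreaRect((T[:,:2]*1000).astype(np.float32)))
im=c['img'].copy()
for X in [(.555,.2085,.105)]:
    u=wproj(c,s,X);print(u);cv2.circle(im,tuple(int(i) for i in u),3,(255,0,0),1)
save(im,'w1.png')
E
python3 m3.py
```

```text
[0.553  0.2144 0.3283]
1500 1114 [0.56995367 0.22242889 0.1068338 ] [0.5553 0.2067 0.1046] ((555.9021606445312, 206.2067108154297), (27.267065048217773, 20.754003524780273), 70.8871078491211)
[246.3984672  221.35143005]
```

View pics/w1.png

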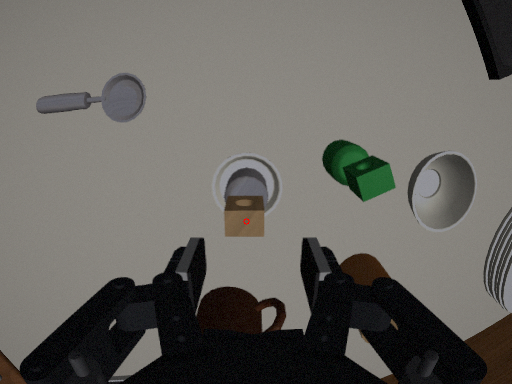

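The wood-topped infuser sits at wrist (245,217) between the fingers and already square to them, and the green one is off to the right at (365,175). I descend on the wooden one.

Request:
drive_tool(
  moves=[
    [[0, 0, 0], [-0.02, -0.026, 0.05], 0.2],
    [[0, 0, 0], [-0.02, -0.026, 0.15], 0.2],
    [[0, 0, 0], [-0.02, -0.026, 0.25], 0.2],
    [[0, 0, 0], [-0.02, -0.026, 0.32], 0.2],
    [[0, 0, 0], [-0.02, -0.026, 0.337], 0.2],
  ],
  grip_force=25,
)

```text
time: 3.45
position: [0.5557, 0.205, 0.2415]
ee_rot: [[-0.944, 0.331, -0.002], [0.331, 0.944, -0.001], [0.002, -0.002, -1.0]]
wrist_force: [0.0, -0.3, 0.5]
opening: 0.0512
grip_force: 0.0
```

Request:
drive_tool(
  moves=[
    [[0, 0, 0], [0, 0, 0], 0.2],
    [[0, 0, 0], [0, 0, 0], -0.6],
    [[0, 0, 0], [0, 0, 0], -0.6],
    [[0, 0, 0], [0, 0, 0], -0.6],
    [[0, 0, 0], [0, 0, 0], -0.6],
  ],
  grip_force=25,
)

```text
time: 4.08
position: [0.5566, 0.2056, 0.244]
ee_rot: [[-0.944, 0.33, 0.002], [0.33, 0.944, 0.001], [-0.001, 0.001, -1.0]]
wrist_force: [0.8, 0.5, 5.2]
opening: 0.0274
grip_force: 31.8
```

Request:
drive_tool(
  moves=[
    [[0, 0, 0], [0, 0, -0.1], -0.6],
    [[0, 0, 0], [0, 0, -0.25], -0.6],
    [[0, 0, 0], [0, 0, -0.4], -0.6],
    [[0, 0, 0], [0, 0, -0.54], -0.6],
    [[0, 0, 0], [0, 0, -0.54], -0.6],
  ],
  grip_force=30,
)

```text
time: 4.7
position: [0.5568, 0.2055, 0.3807]
ee_rot: [[-0.944, 0.33, 0.005], [0.33, 0.944, 0.002], [-0.004, 0.004, -1.0]]
wrist_force: [0.3, -0.0, -1.7]
opening: 0.0277
grip_force: 31.1
```

```bash
cat >> h.py <<'E'
def plan(eye,yaw,tilt=0,verb=True):
    """units from current pose to TCP above eye with hole axis at yaw, tool down"""
    from scipy.spatial.transform import Rotation as Ro
    s=r.get_state();R=np.array(s['ee_rot']);d=np.array(eye)+[0,0,.156]-s['position']
    c,n=np.cos(yaw),np.sin(yaw);Rt=np.array([[c,n,0],[n,-c,0],[0,0,-1]]).T
    Rt=np.column_stack([[c,n,0],np.cross([0,0,-1],[c,n,0]),[0,0,-1]])
    rv=Ro.from_matrix(R.T@Rt).as_rotvec()/np.pi
    print('pos',np.round(s['position'],4),'rv',rv.round(4),'shift',(R.T@d/.25).round(3),'yaw now',np.degrees(np.arctan2(R[1,0],R[0,0])).round(2))
E
python3 - <<'E'
from h import *
ps=[];fs=[]
for i in range(6):
    c=vision.camera('wrist');s=r.get_state();ps.append(s['position']);fs.append(s['wrist_force'])
print(np.mean(ps,0).round(4),np.std(ps,0).round(4),np.round(fs,1).tolist(),s['opening'])
im=c['img'];save(im[100:384,60:460],'w2.png')
plan((.6572,-.0948,.215),3.0615)
E
```

```text
[0.5557 0.2053 0.3766] [0.0002 0.     0.0009] [[-0.2, -0.5, -1.0], [-1.0, 0.3, -1.0], [-0.3, -0.2, -1.1], [-0.4, 0.4, -1.1], [-0.1, 0.8, -0.8], [-0.1, 1.1, -0.7]] 0.027543894447470643
pos [0.5557 0.2053 0.3762] rv [-0.0006 -0.0008 -0.0817] shift [-0.78  -0.999  0.021] yaw now 160.7
```

View pics/w2.png

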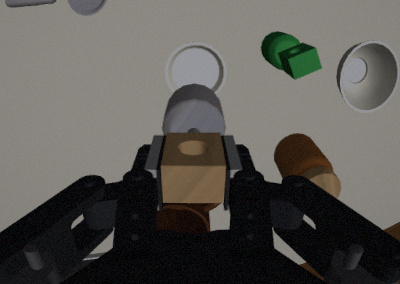

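Lifted cleanly: the block is pinched square at about (195,165) in the crop, with the dish empty behind it. Now to the pre-thread pose.

Request:
drive_tool(
  moves=[
    [[0, 0, -0.016], [-0.13, -0.18, 0.0], -0.6],
    [[0, 0, -0.035], [-0.3, -0.38, 0], -0.6],
    [[0, 0, -0.05], [-0.47, -0.58, 0], -0.6],
    [[0, 0, -0.07], [-0.63, -0.79, 0], -0.6],
    [[0, 0, -0.082], [-0.78, -0.999, 0.02], -0.6],
  ],
)

```text
time: 5.62
position: [0.6548, -0.0852, 0.373]
ee_rot: [[-0.997, 0.077, -0.0], [0.077, 0.997, 0.0], [0.0, 0.0, -1.0]]
wrist_force: [1.0, 1.0, -1.2]
opening: 0.0273
grip_force: 31.0
```

Request:
drive_tool(
  moves=[
    [[0, 0, 0], [0, 0, 0], -0.6],
    [[0, 0, 0], [0, 0, 0], -0.6],
    [[0, 0, 0], [0, 0, 0], -0.6],
    [[0, 0, 0], [0, 0, 0], -0.6],
    [[0, 0, 0], [0, 0, 0], -0.6],
  ],
)

```text
time: 6.25
position: [0.6543, -0.0825, 0.374]
ee_rot: [[-0.997, 0.077, 0.0], [0.077, 0.997, 0.0], [-0.0, 0.0, -1.0]]
wrist_force: [0.8, -0.0, -1.3]
opening: 0.0275
grip_force: 31.0
```

```bash
cat > m4.py <<'E'
from h import *
import m2
p=np.load('rail.npy');L,h=m2.line(p)
Q=[]
for i in range(4):
    s=r.get_state();c=vision.camera('wrist');P=wcloud(c,s);ok=c['depth']>0
    x,y,z=P[...,0],P[...,1],P[...,2]
    m=ok&(z>.16)&(z<.192)&(x>.35)&(x<.63)&(y>-.3)&(y<0)
    Q.append(P[m])
    Pt=(P-s['position'])@np.array(s['ee_rot'])
    b=ok&(abs(Pt[...,0])<.02)&(abs(Pt[...,1])<.02)&(Pt[...,2]>.12)&(Pt[...,2]<.16)&(c['img'][...,0].astype(int)>c['img'][...,2]+25)
    B=Pt[b];T=B[B[:,2]<np.percentile(B[:,2],20)+.006]
    print(len(B),'block top tool-z',np.percentile(B[:,2],[2,10,50]).round(4),'centre',cv2.minAreaRect((T[:,:2]*1000).astype(np.float32)),np.round(s['position'],4))
Qa=np.concatenate(Q);print(len(Qa),Qa.min(0).round(3),Qa.max(0).round(3))
np.save('wrail.npy',Qa[::2])
A=[np.load(n+'rail.npy') for n in('scene','top')]
f=m2.fit([Qa[::3]]);print('wrist',f.x.round(4))
f=m2.fit(A+[Qa[::6]]);print('all',f.x.round(4))
im=c['img'].copy()
for X in L[::10]:
    u=wproj(c,s,(X[0],X[1],.175))
    if (u>0).all() and u[0]<511 and u[1]<383: im[int(u[1]),int(u[0])]=(255,0,0)
save(cv2.resize(im,(768,576)),'w3.png')
plan((.6572,-.0948,.175),3.0615)
E
python3 m4.py
```

```text
3291 block top tool-z [0.1382 0.1387 0.1395] centre ((1.1152353286743164, -0.8587303161621094), (27.81760025024414, 21.735958099365234), 89.99543762207031) [ 0.6543 -0.0825  0.374 ]
3303 block top tool-z [0.1383 0.1387 0.1395] centre ((1.2385005950927734, -0.8234586715698242), (21.384401321411133, 27.7237491607666), 0.28787946701049805) [ 0.6543 -0.0828  0.374 ]
3284 block top tool-z [0.1382 0.1387 0.1395] centre ((1.0955142974853516, -0.7776460647583008), (27.848033905029297, 21.450531005859375), 89.04206848144531) [ 0.6543 -0.083   0.374 ]
3318 block top tool-z [0.1382 0.1387 0.1395] centre ((1.160294532775879, -0.8645429611206055), (21.64501190185547, 27.742984771728516), 0.07532981783151627) [ 0.6543 -0.0832  0.3739]
10315 [ 0.515 -0.097  0.173] [ 0.623 -0.082  0.181]
wrist [ 6.23500e-01 -9.39000e-02  3.06720e+00 -2.10507e+01 -1.00000e-04
  3.00000e-04 -2.00000e-04]
all [ 6.2070e-01 -9.2300e-02  3.0699e+00  1.2500e-02  2.9000e-03  1.7000e-03
  1.0000e-03 -2.1000e-03 -0.0000e+00  2.6000e-03 -1.7000e-03 -9.0000e-04
 -2.0000e-04]
pos [ 0.6543 -0.0834  0.3739] rv [0.     0.0001 0.0004] shift [-0.015 -0.045  0.172] yaw now 175.48
```

View pics/w3.png

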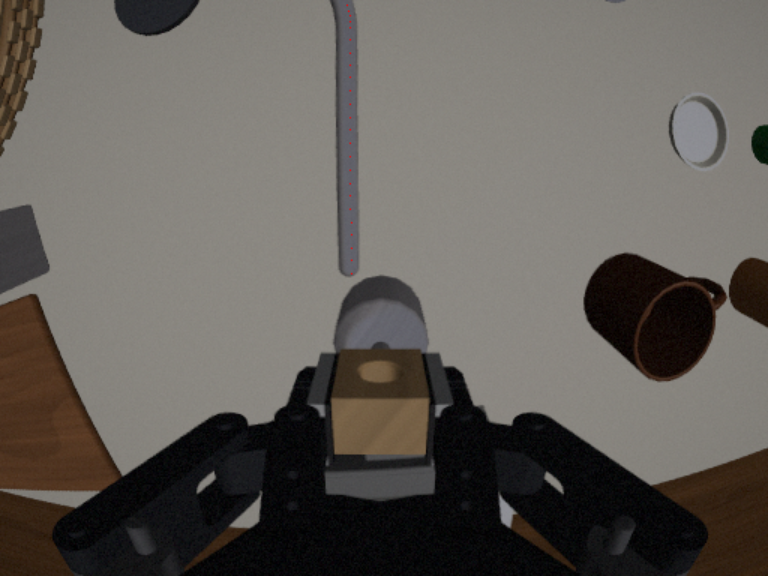

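Request:
drive_tool(
  moves=[
    [[0, 0, -0.002], [-0.015, -0.047, 0.0], -0.6],
    [[0, 0, -0.002], [-0.015, -0.047, 0.06], -0.6],
    [[0, 0, -0.002], [-0.015, -0.047, 0.12], -0.6],
    [[0, 0, -0.002], [-0.015, -0.047, 0.172], -0.6],
    [[0, 0, -0.002], [-0.015, -0.047, 0.172], -0.6],
  ],
)

```text
time: 7.08
position: [0.6566, -0.0951, 0.3285]
ee_rot: [[-0.997, 0.072, -0.004], [0.072, 0.997, 0.0], [0.004, 0.0, -1.0]]
wrist_force: [0.1, 0.2, -0.5]
opening: 0.0276
grip_force: 31.0
```

```bash
cat > m5.py <<'E'
from h import *
import m2
vision.camera('wrist');vision.camera('wrist');vision.camera('wrist')
s=r.get_state();c=vision.camera('wrist');P=wcloud(c,s);ok=c['depth']>0
Pt=(P-s['position'])@np.array(s['ee_rot'])
x,y,z=P[...,0],P[...,1],P[...,2]
m=ok&(z>.16)&(z<.192)&(x>.53)&(x<.63)&(abs(y+.09)<.03)
Q=Pt[m];print(len(Q))
# rod axis in tool frame: sidewise midline per x-bin (near the tip)
for a in np.arange(.03,.12,.01):
    k=Q[abs(Q[:,0]-a)<.005]
    if len(k)>5: print(a.round(3),'y mid',((k[:,1].max()+k[:,1].min())/2).round(4),'width',np.ptp(k[:,1]).round(4),'top z',np.percentile(k[:,2],5).round(4))
print('tip tool x',np.percentile(Q[:,0],.5).round(4))
b=ok&(abs(Pt[...,0])<.02)&(abs(Pt[...,1])<.02)&(Pt[...,2]>.12)&(Pt[...,2]<.16)&(c['img'][...,0].astype(int)>c['img'][...,2]+25)
B=Pt[b];T=B[B[:,2]<np.percentile(B[:,2],20)+.006]
print('block',np.percentile(T,[1,99],axis=0).round(4).tolist(),np.round(s['position'],4))
print('f',np.round(s['wrist_force'],1),'joints',np.round(s['joint_positions'],2))
plan((.6572,-.0953,.175),3.068)
E
python3 m5.py
```

```text
3769
0.04 y mid -0.0007 width 0.0079 top z 0.1518
0.05 y mid -0.0007 width 0.0078 top z 0.1517
0.06 y mid -0.0007 width 0.0076 top z 0.1516
0.07 y mid -0.0005 width 0.0071 top z 0.1517
0.08 y mid -0.0005 width 0.0079 top z 0.1517
0.09 y mid -0.0005 width 0.0079 top z 0.1516
0.1 y mid -0.0005 width 0.0078 top z 0.1514
0.11 y mid -0.0005 width 0.0079 top z 0.1515
tip tool x 0.0363
block [[-0.0088, -0.0143, 0.138], [0.0115, 0.0128, 0.1444]] [ 0.6573 -0.0955  0.3312]
f [-0.7 -0.5  0. ] joints [-0.21  0.41  0.41  1.52 -0.17  1.25  1.72]
pos [ 0.6574 -0.0955  0.3314] rv [0.     0.0004 0.0003] shift [0.001 0.001 0.002] yaw now 175.83
```

Last-joint headroom is short for the bend (1.72 of 2.69, about 1.45 more needed). I back off and turn the tool half a turn first, since the hole goes right through.

Request:
drive_tool(
  moves=[
    [[0, 0, 0], [-0.06, 0, -0.06], -0.6],
    [[0, 0, 0.055], [-0.12, 0, -0.12], -0.6],
    [[0, 0, 0.11], [-0.12, 0, -0.12], -0.6],
    [[0, 0, 0.165], [-0.12, 0, -0.12], -0.6],
    [[0, 0, 0.22], [-0.12, 0, -0.12], -0.6],
  ],
)

```text
time: 7.9
position: [0.6873, -0.0977, 0.3616]
ee_rot: [[-0.718, 0.696, 0.001], [0.696, 0.718, 0.0], [-0.001, 0.001, -1.0]]
wrist_force: [-1.7, -0.4, -1.5]
opening: 0.028
grip_force: 31.0
```

Request:
drive_tool(
  moves=[
    [[0, 0, 0.055], [0, 0, 0], -0.6],
    [[0, 0, 0.11], [0, 0, 0], -0.6],
    [[0, 0, 0.165], [0, 0, 0], -0.6],
    [[0, 0, 0.22], [0, 0, 0], -0.6],
    [[0, 0, 0.275], [0, 0, 0], -0.6],
  ],
)

```text
time: 8.52
position: [0.6872, -0.0976, 0.3616]
ee_rot: [[0.062, 0.998, 0.001], [0.998, -0.062, 0.0], [0.0, 0.001, -1.0]]
wrist_force: [-0.1, -0.5, -0.6]
opening: 0.0276
grip_force: 31.0
```

Request:
drive_tool(
  moves=[
    [[0, 0, 0.055], [0, 0, 0], -0.6],
    [[0, 0, 0.11], [0, 0, 0], -0.6],
    [[0, 0, 0.165], [0, 0, 0], -0.6],
    [[0, 0, 0.22], [0, 0, 0], -0.6],
    [[0, 0, 0.275], [0, 0, 0], -0.6],
  ],
)

```text
time: 9.15
position: [0.6873, -0.0975, 0.3616]
ee_rot: [[0.799, 0.601, 0.001], [0.601, -0.799, 0.0], [0.001, 0.001, -1.0]]
wrist_force: [-0.0, 0.6, -0.7]
opening: 0.0278
grip_force: 31.0
```

Request:
drive_tool(
  moves=[
    [[0, 0, 0.055], [0, 0, 0], -0.6],
    [[0, 0, 0.11], [0, 0, 0], -0.6],
    [[0, 0, 0.165], [0, 0, 0], -0.6],
    [[0, 0, 0.22], [0, 0, 0], -0.6],
    [[0, 0, 0.23], [0, 0, 0], -0.6],
  ],
)

```text
time: 9.78
position: [0.6873, -0.0974, 0.3612]
ee_rot: [[0.997, -0.072, 0.001], [-0.072, -0.997, -0.0], [0.001, 0.0, -1.0]]
wrist_force: [0.4, -0.0, -1.0]
opening: 0.0276
grip_force: 31.0
```

```bash
python3 - <<'E'
from h import *
for i in range(3): vision.camera('wrist')
s=r.get_state();print(np.round(s['joint_positions'],2),np.array(s['ee_rot']).round(3).tolist())
plan((.6572,-.0953,.175),3.068-np.pi)
E
```

```text
[-0.56  0.61  1.01  1.41 -0.52  1.39 -1.19] [[0.998, -0.07, 0.001], [-0.07, -0.998, 0.0], [0.001, -0.0, -1.0]]
pos [ 0.6872 -0.0976  0.3611] rv [-0.0001 -0.0002  0.0011] shift [-0.12  -0.001  0.12 ] yaw now -4.03
```

Request:
drive_tool(
  moves=[
    [[0, 0, 0.001], [0, 0, 0.06], -0.6],
    [[0, 0, 0.001], [-0.04, 0, 0.12], -0.6],
    [[0, 0, 0.001], [-0.08, -0.001, 0.12], -0.6],
    [[0, 0, 0.001], [-0.12, -0.001, 0.12], -0.6],
    [[0, 0, 0.001], [-0.12, -0.001, 0.12], -0.6],
  ],
)

```text
time: 10.55
position: [0.6567, -0.0955, 0.3316]
ee_rot: [[0.997, -0.076, 0.001], [-0.076, -0.997, 0.001], [0.001, -0.001, -1.0]]
wrist_force: [0.4, -0.1, -1.3]
opening: 0.0279
grip_force: 31.0
```

```bash
python3 - <<'E'
from h import *
for i in range(3): c=vision.camera('wrist')
s=r.get_state();print(np.round(s['joint_positions'],2),np.round(s['wrist_force'],1))
plan((.6572,-.0953,.175),3.068-np.pi)
d=np.array([np.cos(3.068),np.sin(3.068)])
P=wcloud(c,s);Pt=(P-s['position'])@np.array(s['ee_rot']);ok=c['depth']>0
b=ok&(abs(Pt[...,0])<.02)&(abs(Pt[...,1])<.02)&(Pt[...,2]>.12)&(Pt[...,2]<.16)&(c['img'][...,0].astype(int)>c['img'][...,2]+25)
B=Pt[b];T=B[B[:,2]<np.percentile(B[:,2],20)+.006];print('block',np.percentile(T,[1,99],axis=0).round(4).tolist())
c=vision.camera('scene');u=proj(c,(.63,-.093,.17)).astype(int);print(u)
im=c['img'][max(0,u[1]-50):u[1]+50,u[0]-60:u[0]+60];save(cv2.resize(im,None,fx=5,fy=5,interpolation=cv2.INTER_CUBIC),'s2.png')
E
```

```text
[-0.62  0.57  1.02  1.54 -0.5   1.31 -1.19] [ 0.4 -0.   0.1]
pos [ 0.6575 -0.0952  0.3314] rv [-0.0001 -0.0004 -0.0006] shift [-0.001  0.001  0.001] yaw now -4.33
block [[-0.0089, -0.0128, 0.1379], [0.0111, 0.0143, 0.144]]
[218 173]
```

View pics/s2.png

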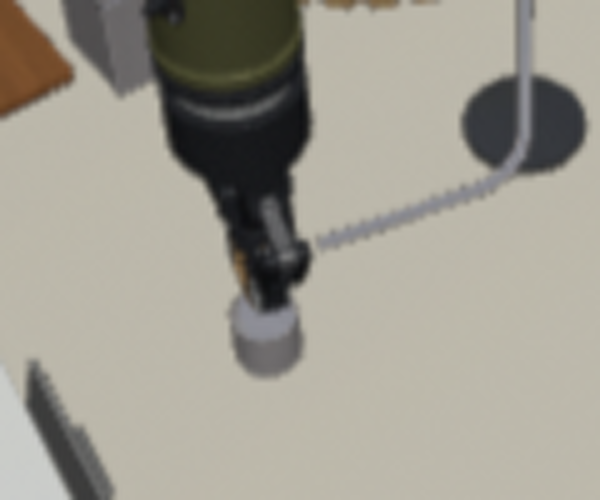

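The infuser hangs straight under the gripper at about (265,330) in the crop, with the rail tip at (320,240) right in line. Threading slowly.

Request:
drive_tool(
  moves=[
    [[0, 0, 0], [-0.05, 0.001, 0], -0.6],
    [[0, 0, 0], [-0.08, 0.001, 0], -0.6],
    [[0, 0, 0], [-0.1, 0.001, 0], -0.6],
    [[0, 0, 0], [-0.12, 0.001, 0], -0.6],
    [[0, 0, 0], [-0.14, 0.001, 0], -0.6],
  ],
)

```text
time: 11.38
position: [0.6219, -0.0928, 0.3308]
ee_rot: [[0.997, -0.076, 0.0], [-0.076, -0.997, 0.0], [0.0, -0.0, -1.0]]
wrist_force: [0.9, 0.1, -0.0]
opening: 0.0273
grip_force: 31.0
```

Request:
drive_tool(
  moves=[
    [[0, 0, 0], [-0.02, 0, 0], -0.6],
    [[0, 0, 0], [-0.04, 0, 0], -0.6],
    [[0, 0, 0], [-0.06, 0, 0], -0.6],
    [[0, 0, 0], [-0.08, 0, 0], -0.6],
    [[0, 0, 0], [-0.1, 0, 0], -0.6],
  ],
)

```text
time: 12.0
position: [0.597, -0.091, 0.3308]
ee_rot: [[0.997, -0.076, 0.0], [-0.076, -0.997, 0.0], [0.0, -0.0, -1.0]]
wrist_force: [-0.0, -0.2, -0.7]
opening: 0.0273
grip_force: 31.0
```

```bash
cat > m6.py <<'E'
from h import *
import sys
f=[];t=[]
for i in range(4): vision.camera('wrist');s=r.get_state();f.append(s['wrist_force']);t.append(s['wrist_torque'])
print('F',np.mean(f,0).round(2),'T',np.mean(t,0).round(3),'j',np.round(s['joint_positions'],2),s['time'],s['opening'])
plan([float(a) for a in sys.argv[1:4]],float(sys.argv[4])-np.pi)
E
python3 m6.py .60 -.0911 .1745 3.068
```

```text
F [ 0.37  0.07 -0.86] T [0.016 0.005 0.004] j [-0.75  0.45  1.09  1.7  -0.41  1.26 -1.21] 12.2 0.027610331377643783
pos [ 0.5973 -0.0909  0.3309] rv [-0.0001 -0.0001 -0.0007] shift [ 0.011 -0.     0.001] yaw now -4.35
```

```bash
cat > way.py <<'E'
from h import *
import m2,sys
from scipy.spatial.transform import Rotation as Ro
P=np.array([.6215,-.0926,3.069,.0125]+[0]*0)
def rows(s_list,dlat=0.,dz=0.,P=P):
    L,h=m2.line(P);S=np.r_[0,np.cumsum(np.hypot(*np.diff(L,axis=0).T))]
    f=[]
    for i in range(4):
        vision.camera('wrist');s=r.get_state();f.append(s['wrist_force'])
    R=np.array(s['ee_rot']);p=np.array(s['position'])
    print('t',s['time'],'F',np.mean(f,0).round(2),'j',np.round(s['joint_positions'],2),'op',round(s['opening'],4))
    k=np.argmin(np.hypot(*(L-p[:2]).T));n=np.array([-np.sin(h[k]),np.cos(h[k])])
    print('now s',S[k].round(4),'lat',((p[:2]-L[k])@n).round(4),'z',p[2].round(4),'yaw err',np.degrees((np.arctan2(R[1,0],R[0,0])+np.pi-h[k]+np.pi)%(2*np.pi)-np.pi).round(2),'distbend',np.hypot(*(p[:2]-L[m2.BI])).round(4))
    for q in s_list:
        k=np.argmin(abs(S-q));n=np.array([-np.sin(h[k]),np.cos(h[k])])
        inn=.0005 if .094<q<.151 else 0
        e=np.r_[L[k]+n*(inn+dlat),.3307+dz];y=h[k]-np.pi
        Rt=np.column_stack([[np.cos(y),np.sin(y),0],[np.sin(y),-np.cos(y),0],[0,0,-1]])
        print(q,'rv',(Ro.from_matrix(R.T@Rt).as_rotvec()/np.pi).round(4),'sh',(R.T@(e-p)/.25).round(4))
if __name__=='__main__':
    a=[float(v) for v in sys.argv[1:]];rows(np.linspace(a[0],a[1],5).round(4),*a[2:])
E
python3 way.py .04 .09
```

```text
t 12.4 F [-0.04  0.07 -0.9 ] j [-0.75  0.45  1.09  1.7  -0.41  1.26 -1.21] op 0.0278
now s 0.024 lat 0.0002 z 0.3308 yaw err -0.2 distbend 0.0974
0.04 rv [ 0.     -0.0001 -0.0011] sh [-0.0635 -0.0005  0.0003]
0.0525 rv [ 0.     -0.0001 -0.0011] sh [-0.1135 -0.0003  0.0003]
0.065 rv [ 0.     -0.0001 -0.0011] sh [-1.635e-01 -1.000e-04  3.000e-04]
0.0775 rv [ 0.     -0.0001 -0.0011] sh [-2.135e-01  1.000e-04  3.000e-04]
0.09 rv [ 0.     -0.0001 -0.0011] sh [-2.635e-01  2.000e-04  3.000e-04]
```

Request:
drive_tool(
  moves=[
    [[0, 0, -0.001], [-0.045, 0, 0], -0.6],
    [[0, 0, -0.001], [-0.09, 0, 0], -0.6],
    [[0, 0, -0.001], [-0.14, 0, 0], -0.6],
    [[0, 0, -0.001], [-0.19, 0, 0], -0.6],
    [[0, 0, -0.001], [-0.23, 0, 0], -0.6],
  ],
)

```text
time: 13.02
position: [0.5389, -0.0866, 0.3307]
ee_rot: [[0.997, -0.073, -0.0], [-0.073, -0.997, 0.001], [-0.0, -0.001, -1.0]]
wrist_force: [0.9, 0.3, 0.3]
opening: 0.0273
grip_force: 31.0
```

```bash
python3 way.py .088 .112
```

```text
t 13.225 F [-0.32  0.11 -1.2 ] j [-0.89  0.28  1.16  1.84 -0.28  1.2  -1.28] op 0.0277
now s 0.082 lat -0.0003 z 0.331 yaw err 0.02 distbend 0.0403
0.088 rv [-0.0003 -0.0003  0.0001] sh [-0.0248  0.0012  0.0011]
0.094 rv [-0.0003 -0.0003 -0.0015] sh [-0.0498  0.0011  0.0011]
0.1 rv [-0.0003 -0.0003 -0.0381] sh [-0.0726  0.0045  0.001 ]
0.106 rv [-0.0003 -0.0003 -0.0763] sh [-0.0959  0.0087  0.001 ]
0.112 rv [-0.0003 -0.0003 -0.1145] sh [-0.1186  0.0156  0.001 ]
```

Request:
drive_tool(
  moves=[
    [[0, 0, 0], [-0.025, 0.001, 0.001], -0.6],
    [[0, 0, -0.002], [-0.05, 0.001, 0.001], -0.6],
    [[0, 0, -0.02], [-0.062, 0.0025, 0.001], -0.6],
    [[0, 0, -0.038], [-0.073, 0.0045, 0.001], -0.6],
    [[0, 0, -0.057], [-0.084, 0.0065, 0.001], -0.6],
  ],
)

```text
time: 13.85
position: [0.5185, -0.0869, 0.3305]
ee_rot: [[0.994, 0.108, -0.0], [0.108, -0.994, 0.0], [-0.0, -0.0, -1.0]]
wrist_force: [0.1, 0.2, -0.4]
opening: 0.0275
grip_force: 31.0
```

```bash
python3 way.py .108 .124
```

```text
t 14.05 F [-0.11 -0.22 -0.49] j [-0.92  0.19  1.15  1.88 -0.19  1.18 -1.17] op 0.0276
now s 0.103 lat 0.0009 z 0.3305 yaw err -0.13 distbend 0.0194
0.108 rv [-0.0001 -0.0001 -0.0326] sh [-0.0195 -0.0005 -0.0006]
0.112 rv [-0.0001 -0.0001 -0.058 ] sh [-0.0351  0.0017 -0.0006]
0.116 rv [-0.0001 -0.0001 -0.0835] sh [-0.0506  0.0052 -0.0006]
0.12 rv [-1.00e-04 -1.00e-04 -1.09e-01] sh [-0.0657  0.0098 -0.0006]
0.124 rv [-1.000e-04 -1.000e-04 -1.384e-01] sh [-0.0804  0.0158 -0.0006]
```

Request:
drive_tool(
  moves=[
    [[0, 0, -0.033], [-0.0195, -0.0005, 0], -0.6],
    [[0, 0, -0.058], [-0.035, 0.002, 0], -0.6],
    [[0, 0, -0.083], [-0.0505, 0.005, 0], -0.6],
    [[0, 0, -0.109], [-0.0655, 0.01, 0], -0.6],
    [[0, 0, -0.138], [-0.08, 0.016, 0], -0.6],
  ],
)

```text
time: 14.68
position: [0.4994, -0.0929, 0.3305]
ee_rot: [[0.857, 0.516, 0.0], [0.516, -0.857, -0.0], [-0.0, 0.0, -1.0]]
wrist_force: [0.1, -0.4, -1.1]
opening: 0.0277
grip_force: 31.0
```

```bash
python3 way.py .128 .148
```

```text
t 14.875 F [ 0.48 -0.1  -0.6 ] j [-0.91  0.1   1.11  1.92 -0.1   1.17 -0.8 ] op 0.0277
now s 0.1237 lat 0.0007 z 0.3305 yaw err 0.15 distbend 0.0012
0.128 rv [ 0.     -0.0001 -0.0262] sh [-0.0169 -0.     -0.0006]
0.133 rv [ 0.     -0.0001 -0.0581] sh [-0.0365  0.0025 -0.0006]
0.138 rv [ 0.     -0.0001 -0.0899] sh [-0.0558  0.007  -0.0006]
0.143 rv [ 0.000e+00 -1.000e-04 -1.217e-01] sh [-0.0745  0.0134 -0.0006]
0.148 rv [ 0.000e+00 -1.000e-04 -1.536e-01] sh [-0.0925  0.0217 -0.0006]
```

Request:
drive_tool(
  moves=[
    [[0, 0, -0.026], [-0.017, 0, 0], -0.6],
    [[0, 0, -0.058], [-0.0365, 0.0025, 0], -0.6],
    [[0, 0, -0.09], [-0.056, 0.007, 0], -0.6],
    [[0, 0, -0.122], [-0.0745, 0.0135, 0], -0.6],
    [[0, 0, -0.154], [-0.0925, 0.0215, 0], -0.6],
  ],
)

```text
time: 15.5
position: [0.4824, -0.1093, 0.3305]
ee_rot: [[0.519, 0.855, 0.0], [0.855, -0.519, -0.0], [-0.0, 0.0, -1.0]]
wrist_force: [-0.0, 0.4, -1.6]
opening: 0.0278
grip_force: 31.0
```

```bash
python3 way.py .151 .18; python3 - <<'E'
from h import *
import m2
c=vision.camera('scene');P=cloud(c);np.savez('scene1.npz',**c)
L,h=m2.line([.6215,-.0926,3.069,.0125])
im=c['img'].copy();u=proj(c,(*L[-200],.175)).astype(int)
y0,x0=max(0,u[1]-50),u[0]-60
big=cv2.resize(im[y0:y0+110,x0:x0+130],None,fx=5,fy=5,interpolation=cv2.INTER_CUBIC)
off=[.0021,.001,.0011]
for X in L[200::30]:
    v=((proj(c,np.r_[X,.175]+off)-[x0,y0]+.5)*5).astype(int);cv2.circle(big,tuple(int(i) for i in v),1,(255,0,0),-1)
save(big,'s3.png')
E
```

```text
t 15.7 F [ 0.29 -0.19 -0.83] j [-0.88  0.04  1.08  1.95 -0.04  1.17 -0.33] op 0.0276
now s 0.1477 lat 0.0005 z 0.3305 yaw err 0.33 distbend 0.0247
0.151 rv [ 0.     -0.     -0.0157] sh [-0.0126 -0.0017 -0.0007]
0.1582 rv [ 0.     -0.     -0.0157] sh [-0.0416 -0.0003 -0.0007]
0.1655 rv [ 0.     -0.     -0.0157] sh [-0.0706  0.0011 -0.0007]
0.1727 rv [ 0.     -0.     -0.0157] sh [-0.0995  0.0025 -0.0007]
0.18 rv [ 0.     -0.     -0.0157] sh [-0.1285  0.004  -0.0007]
```

View pics/s3.png

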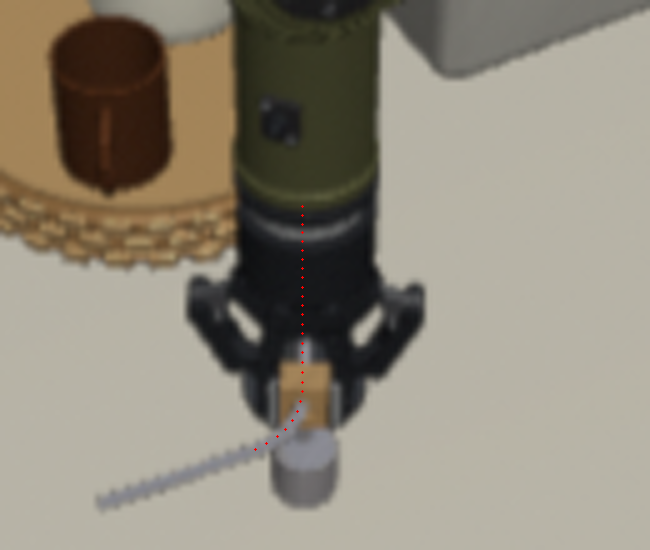

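The view shows the rail entering the block (300,395) and the basket hanging below it. Continuing on the far leg.

Request:
drive_tool(
  moves=[
    [[0, 0, -0.016], [-0.0125, -0.0015, 0], -0.6],
    [[0, 0, -0.016], [-0.0415, 0, 0], -0.6],
    [[0, 0, -0.016], [-0.0705, 0.001, 0], -0.6],
    [[0, 0, -0.016], [-0.0995, 0.0025, 0], -0.6],
    [[0, 0, -0.016], [-0.1285, 0.004, 0], -0.6],
  ],
)

```text
time: 16.38
position: [0.4662, -0.1379, 0.3305]
ee_rot: [[0.477, 0.879, 0.0], [0.879, -0.477, 0.0], [0.0, 0.0, -1.0]]
wrist_force: [0.3, 0.1, -0.1]
opening: 0.0276
grip_force: 31.0
```

```bash
python3 way.py .19 .235; python3 - <<'E'
from h import *
import m2
A=[np.load(n+'rail.npy') for n in('scene','top')]
# far-leg direction directly: robust line on far-leg points, per camera, vs near-leg direction
for Q in A:
    L,h=m2.line([.6215,-.0926,3.069,.0125]);o=Q-0
    far=Q[(Q[:,1]<-.125)&(Q[:,1]>-.195)];near=Q[(Q[:,0]>.54)]
    for g in(far,near):
        v=cv2.fitLine(g[:,:2].astype(np.float32),cv2.DIST_HUBER,0,1e-4,1e-4).ravel();print(len(g),np.degrees(np.arctan2(v[1],v[0])).round(2),v[2:].round(4))
E
```

```text
t 16.575 F [-0.1  -0.01 -0.74] j [-0.85 -0.    1.1   1.97  0.    1.17 -0.25] op 0.028
now s 0.1802 lat 0.0 z 0.3305 yaw err 0.2 distbend 0.0566
0.19 rv [ 0.     -0.0002  0.0011] sh [-0.0389 -0.0002 -0.0007]
0.2012 rv [ 0.     -0.0002  0.0011] sh [-0.0839 -0.0003 -0.0007]
0.2125 rv [ 0.     -0.0002  0.0011] sh [-0.1289 -0.0005 -0.0007]
0.2238 rv [ 0.     -0.0002  0.0011] sh [-0.1739 -0.0006 -0.0008]
0.235 rv [ 0.     -0.0002  0.0011] sh [-0.2189 -0.0008 -0.0008]
61 60.89 [ 0.4559 -0.1593]
84 -5.14 [ 0.5863 -0.0865]
69 60.04 [ 0.4549 -0.1539]
62 -2.8 [ 0.5855 -0.0899]
```

Request:
drive_tool(
  moves=[
    [[0, 0, 0.001], [-0.038, 0, 0], -0.6],
    [[0, 0, 0.001], [-0.075, 0, 0], -0.6],
    [[0, 0, 0.001], [-0.11, 0, 0], -0.6],
    [[0, 0, 0.001], [-0.145, 0, 0], -0.6],
    [[0, 0, 0.001], [-0.18, 0, 0], -0.6],
  ],
)

```text
time: 17.2
position: [0.4447, -0.1775, 0.3305]
ee_rot: [[0.48, 0.877, 0.0], [0.877, -0.48, 0.0], [0.0, 0.0, -1.0]]
wrist_force: [0.1, -0.3, -0.7]
opening: 0.0274
grip_force: 31.0
```

```bash
python3 way.py .235 .265
```

```text
t 17.4 F [-0.51 -0.33 -0.4 ] j [-0.81 -0.04  1.13  1.99  0.04  1.17 -0.2 ] op 0.0278
now s 0.2252 lat 0.0002 z 0.3305 yaw err 0.03 distbend 0.1013
0.235 rv [ 0.     -0.0002  0.0001] sh [-0.039  -0.0007 -0.0008]
0.2425 rv [ 0.     -0.0002  0.0001] sh [-0.069  -0.0007 -0.0008]
0.25 rv [ 0.     -0.0002  0.0001] sh [-0.099  -0.0007 -0.0008]
0.2575 rv [ 0.     -0.0002  0.0001] sh [-0.129  -0.0008 -0.0008]
0.265 rv [ 0.     -0.0002  0.0001] sh [-0.159  -0.0008 -0.0009]
```

Request:
drive_tool(
  moves=[
    [[0, 0, 0], [-0.03, 0, 0], -0.6],
    [[0, 0, 0], [-0.06, 0, 0], -0.6],
    [[0, 0, 0], [-0.085, 0, 0], -0.6],
    [[0, 0, 0], [-0.108, 0, 0], -0.6],
    [[0, 0, 0], [-0.126, 0, 0], -0.6],
  ],
)

```text
time: 18.02
position: [0.4297, -0.2049, 0.3305]
ee_rot: [[0.48, 0.877, 0.0], [0.877, -0.48, 0.0], [0.0, 0.0, -1.0]]
wrist_force: [-0.3, 0.4, -0.6]
opening: 0.0271
grip_force: 31.0
```

```bash
python3 way.py .26 .268
```

```text
t 18.225 F [-0.23  0.   -1.03] j [-0.77 -0.06  1.15  2.    0.06  1.17 -0.15] op 0.0274
now s 0.2567 lat 0.0002 z 0.3305 yaw err 0.04 distbend 0.1327
0.26 rv [ 0.     -0.0001  0.0002] sh [-0.0135 -0.0009 -0.0008]
0.262 rv [ 0.     -0.0001  0.0002] sh [-0.0215 -0.0009 -0.0008]
0.264 rv [ 0.     -0.0001  0.0002] sh [-0.0295 -0.0009 -0.0008]
0.266 rv [ 0.     -0.0001  0.0002] sh [-0.0375 -0.0009 -0.0008]
0.268 rv [ 0.     -0.0001  0.0002] sh [-0.0455 -0.0009 -0.0008]
```

Creep 1 mm per row, watching the force.

Request:
drive_tool(
  moves=[
    [[0, 0, 0], [-0.006, 0, 0], -0.6],
    [[0, 0, 0], [-0.012, 0, 0], -0.6],
    [[0, 0, 0], [-0.018, 0, 0], -0.6],
    [[0, 0, 0], [-0.022, 0, 0], -0.6],
    [[0, 0, 0], [-0.026, 0, 0], -0.6],
  ],
)

```text
time: 18.85
position: [0.4268, -0.2102, 0.3305]
ee_rot: [[0.48, 0.878, 0.0], [0.878, -0.48, 0.0], [0.0, 0.0, -1.0]]
wrist_force: [0.1, 0.7, -1.5]
opening: 0.0278
grip_force: 31.0
```

Request:
drive_tool(
  moves=[
    [[0, 0, 0], [-0.002, 0, 0], -0.6],
    [[0, 0, 0], [-0.004, 0, 0], -0.6],
    [[0, 0, 0], [-0.006, 0, 0], -0.6],
    [[0, 0, 0], [-0.006, 0, 0], -0.6],
    [[0, 0, 0], [-0.006, 0, 0], -0.6],
  ],
)

```text
time: 19.48
position: [0.4262, -0.2115, 0.3306]
ee_rot: [[0.479, 0.878, 0.0], [0.878, -0.479, 0.0], [0.0, 0.0, -1.0]]
wrist_force: [0.6, 0.1, -0.4]
opening: 0.0277
grip_force: 31.1
```

```bash
python3 way.py .264 .268
```

```text
t 19.675 F [ 0.29  0.07 -0.77] j [-0.76 -0.07  1.15  2.    0.07  1.17 -0.14] op 0.0277
now s 0.2647 lat 0.0003 z 0.3305 yaw err 0.05 distbend 0.1407
0.264 rv [ 0.0001 -0.      0.0003] sh [ 0.0026 -0.0011 -0.0007]
0.265 rv [ 0.0001 -0.      0.0003] sh [-0.0014 -0.0011 -0.0007]
0.266 rv [ 0.0001 -0.      0.0003] sh [-0.0054 -0.0011 -0.0007]
0.267 rv [ 0.0001 -0.      0.0003] sh [-0.0094 -0.0011 -0.0007]
0.268 rv [ 0.0001 -0.      0.0003] sh [-0.0134 -0.0011 -0.0007]
```

Request:
drive_tool(
  moves=[
    [[0, 0, 0], [-0.002, 0, 0], -0.6],
    [[0, 0, 0], [-0.004, 0, 0], -0.6],
    [[0, 0, 0], [-0.006, 0, 0], -0.6],
    [[0, 0, 0], [-0.006, 0, 0], -0.6],
    [[0, 0, 0], [-0.006, 0, 0], -0.6],
  ],
)

```text
time: 20.3
position: [0.4256, -0.2126, 0.3306]
ee_rot: [[0.479, 0.878, 0.001], [0.878, -0.479, 0.0], [0.001, 0.0, -1.0]]
wrist_force: [2.4, 1.9, -1.2]
opening: 0.0275
grip_force: 31.2
```

```bash
python3 way.py .264 .268
```

```text
t 20.5 F [ 2.64  1.95 -0.96] j [-0.76 -0.07  1.15  2.    0.07  1.17 -0.13] op 0.0277
now s 0.266 lat 0.0003 z 0.3306 yaw err 0.06 distbend 0.1419
0.264 rv [ 0.0001 -0.0002  0.0003] sh [ 0.0077 -0.0012 -0.0005]
0.265 rv [ 0.0001 -0.0002  0.0003] sh [ 0.0037 -0.0012 -0.0005]
0.266 rv [ 0.0001 -0.0002  0.0003] sh [-0.0003 -0.0012 -0.0005]
0.267 rv [ 0.0001 -0.0002  0.0003] sh [-0.0043 -0.0012 -0.0005]
0.268 rv [ 0.0001 -0.0002  0.0003] sh [-0.0083 -0.0012 -0.0005]
```

Disc contact felt (about 3 N along the leg) at 141.9 mm from the bend. I ease back half a millimetre and lower so the hole rests on the rail.

Request:
drive_tool(
  moves=[
    [[0, 0, 0], [0.002, 0, 0.002], -0.6],
    [[0, 0, 0], [0.002, 0, 0.004], -0.6],
    [[0, 0, 0], [0.002, 0, 0.006], -0.6],
    [[0, 0, 0], [0.002, 0, 0.008], -0.6],
    [[0, 0, 0], [0.002, 0, 0.008], -0.6],
  ],
  grip_force=20,
)

```text
time: 21.12
position: [0.4257, -0.2126, 0.3286]
ee_rot: [[0.48, 0.877, 0.0], [0.877, -0.48, -0.0], [-0.0, 0.0, -1.0]]
wrist_force: [1.8, 0.4, 1.9]
opening: 0.0274
grip_force: 31.5
```

```bash
python3 way.py .264 .268|head -2
```

```text
t 21.325 F [0.78 0.3  2.71] j [-0.76 -0.06  1.16  2.    0.06  1.17 -0.13] op 0.0275
now s 0.2657 lat 0.0003 z 0.3286 yaw err 0.04 distbend 0.1418
```

Request:
drive_tool(
  moves=[
    [[0, 0, 0], [0, 0, -0.001], -0.34],
    [[0, 0, 0], [0, 0, -0.001], -0.3],
    [[0, 0, 0], [0, 0, -0.001], -0.25],
    [[0, 0, 0], [0, 0, -0.001], -0.15],
    [[0, 0, 0], [0, 0, -0.001], 0.0],
  ],
  grip_force=20,
)

```text
time: 21.95
position: [0.4255, -0.2124, 0.3287]
ee_rot: [[0.48, 0.878, -0.0], [0.878, -0.48, 0.0], [-0.0, -0.0, -1.0]]
wrist_force: [-0.7, -0.1, -0.2]
opening: 0.0427
grip_force: 0.0
```

Request:
drive_tool(
  moves=[
    [[0, 0, 0], [0, 0, 0], 0.0],
    [[0, 0, 0], [0, 0, 0], 0.0],
    [[0, 0, 0], [0, 0, 0], 0.0],
    [[0, 0, 0], [0, 0, 0], 0.0],
    [[0, 0, 0], [0, 0, 0], 0.0],
  ],
)

```text
time: 22.58
position: [0.4256, -0.2124, 0.3287]
ee_rot: [[0.48, 0.878, 0.0], [0.878, -0.48, 0.0], [0.0, -0.0, -1.0]]
wrist_force: [0.0, -0.2, -0.6]
opening: 0.0427
grip_force: 0.0
```

```bash
cat > m7.py <<'E'
from h import *
import sys
for i in range(2): 
    s=r.get_state();c=vision.camera('wrist')
print(s['time'],np.round(s['wrist_force'],1),s['opening'],np.round(s['position'],4))
P=wcloud(c,s);ok=c['depth']>0;i=c['img'].astype(int)
b=ok&(abs(P[...,0]-.427)<.05)&(abs(P[...,1]+.21)<.05)&(P[...,2]>.14)&(P[...,2]<.21)&(i[...,0]>i[...,2]+25)
B=P[b];T=B[B[:,2]>np.percentile(B[:,2],95)-.006]
print('block top z',np.percentile(B[:,2],[50,95]).round(4),'rect',cv2.minAreaRect((T[:,:2]*1000).astype(np.float32)))
x=cv2.minAreaRect((T[:,:2]*1000).astype(np.float32))[0]
print('dist bend',np.hypot(x[0]/1000-.49945,x[1]/1000+.0914))
import m2;L,h=m2.line([.6215,-.0926,3.069,.0125]);print(L[m2.BI])
save(cv2.resize(c['img'][130:384,100:420],None,fx=2,fy=2),sys.argv[1])
E
python3 m7.py w7.png
```

```text
22.625 [-0.3 -0.8 -0.6] 0.04268286569453446 [ 0.4256 -0.2124  0.3287]
block top z [0.1887 0.1903] rect ((442.69329833984375, -222.6006317138672), (22.562095642089844, 69.37977600097656), 59.064937591552734)
dist bend 0.14295079204207928
[ 0.50003073 -0.09176277]
```

View pics/w7.png

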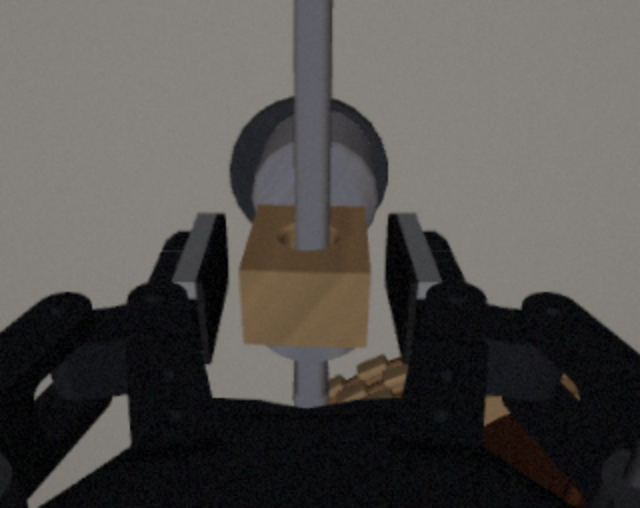

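The block hangs upright and free between the open pads at (308,280), with the rail through it and the disc just behind. I withdraw straight up.

Request:
drive_tool(
  moves=[
    [[0, 0, 0], [0, 0, -0.05], 0.0],
    [[0, 0, 0], [0, 0, -0.12], 0.0],
    [[0, 0, 0], [0, 0, -0.2], 0.0],
    [[0, 0, 0], [0, 0, -0.3], 0.0],
    [[0, 0, 0], [0, 0, -0.4], 0.0],
  ],
)

```text
time: 23.3
position: [0.4254, -0.2127, 0.4305]
ee_rot: [[0.48, 0.877, 0.001], [0.877, -0.48, 0.0], [0.001, 0.001, -1.0]]
wrist_force: [0.3, -0.1, 0.1]
opening: 0.0423
grip_force: 0.0
```

Request:
drive_tool(
  moves=[
    [[0, 0, 0], [0, 0, 0], 0.0],
    [[0, 0, 0], [0, 0, 0], 0.0],
    [[0, 0, 0], [0, 0, 0], 0.0],
    [[0, 0, 0], [0, 0, 0], 0.0],
    [[0, 0, 0], [0, 0, 0], 0.0],
  ],
)

```text
time: 23.92
position: [0.4255, -0.2123, 0.4284]
ee_rot: [[0.48, 0.877, -0.001], [0.877, -0.48, -0.0], [-0.0, -0.001, -1.0]]
wrist_force: [-0.2, -0.8, 0.8]
opening: 0.0426
grip_force: 0.0
```

```bash
python3 - <<'E'
from h import *
C=[]
for k in range(2):
    s=r.get_state();c=vision.camera('wrist');P=wcloud(c,s);i=c['img'].astype(int)
    b=(c['depth']>0)&(abs(P[...,0]-.427)<.03)&(abs(P[...,1]+.213)<.03)&(P[...,2]>.175)&(P[...,2]<.21)&(i[...,0]>i[...,2]+25)
    T=P[b&(P[...,2]>.184)];x=T.mean(0)
    print(s['time'],len(T),T.mean(0).round(4),cv2.minAreaRect((T[:,:2]*1000).astype(np.float32)),np.hypot(x[0]-.5,x[1]+.0917).round(4))
    for _ in range(3): vision.camera('wrist')
save(cv2.resize(c['img'],None,fx=1.5,fy=1.5),'w8.png')
E
```

```text
23.925 1020 [ 0.4259 -0.2112  0.1891] ((425.4372253417969, -211.79165649414062), (20.636245727539062, 27.77498435974121), 61.35295486450195) 0.1406
24.125 1004 [ 0.4258 -0.2112  0.1892] ((425.3683166503906, -211.8765869140625), (20.719593048095703, 27.242225646972656), 60.632408142089844) 0.1407
```

View pics/w8.png

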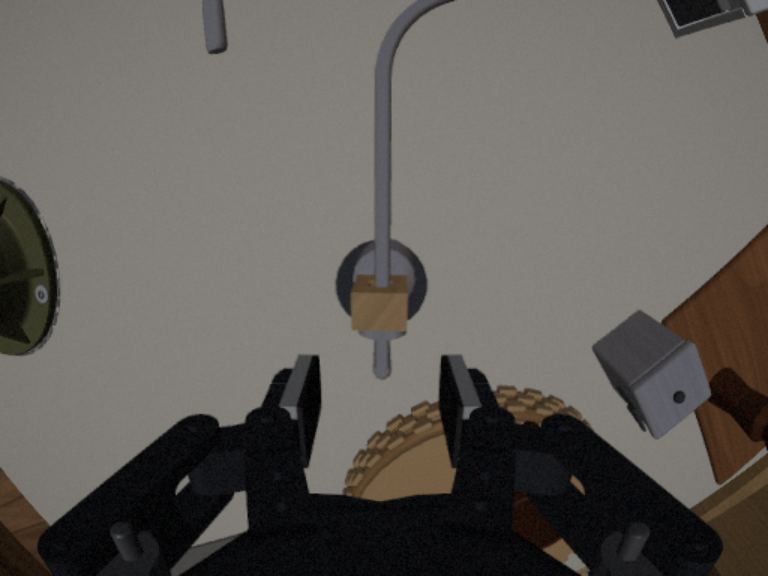

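The infuser hangs still and upright at (380,305), against the stop disc (eye about 141 mm from the bend), and the gripper is well clear. Handing in.

```bash
python3 -c "
from plant import order
print(order.job_done())"
```

```text
the job is handed in; nothing more can be done
None
```

The job is handed in (no verdict came back): the infuser was threaded onto the rail, slid round the bend to the stop disc with about 3 N of contact, and let go at about 24 s; it hangs upright and still, with its hole about 141 mm from the bend's middle, and I touched nothing else.

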